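Put a spare scanner cell on charge in a sprung charger bay

ROBOT

A 6-joint arm with a two-finger parallel gripper is mounted at the origin on a cart in front of the work surface, level with it; the furniture and walls round the work are solid. World frame = base frame: x ahead of the robot, y to its left, z up, the work surface at z = 0. Lengths are in m, angles in rad, forces in N, time in s.
With the tool pointing down it reaches from about 0.3 to 0.775 m from the base axis. Payload 14.6 kg.
Tool frame: the origin (TCP) lies on the centre line of the jaws, within the pads' length; the fingertips stand 17 mm ahead of it and the grasp point (between the pads) lies 2 mm behind it; z points along the fingers, y is the line along which they close (so a half turn about z gives the same grasp; the last joint's range is limited). The gripper opens to 85 mm and grips with 20 to 120 N. Pads are 22 mm wide; open, the fingers measure 114 mm over their backs; the gripper's body (76 mm by 85 mm) begins 54 mm behind the grasp point. The pads swing forward as they close: fully open they stand 13 mm farther back than shut.
Start: joints at [-1.319, 0.3, 1.521, -0, 1.321, -0.067], TCP at [0.172, -0.522, 0.248] pointing down, gripper open.
Joint ranges: [-3.03, 3.03], [-0.79, 2.21], [0.23, 2.52], [-1.04, 4.18], [0, 3.07], [-2.55, 2.55]. Speed limits (rad/s): [2.22, 2.22, 2.57, 3.14, 3.14, 3.14].

INTERFACE

Orientations are given as a 3x3 rotation matrix whose columns are the frame's x, y, z axes.
In Python, from workcell import * gives the robot as it stands. The module is installed in compiled form; this text tells all that it offers.
- The arm moves only by the shell command python3 -m pendant 'ROWS' [OPENING] [FORCE]. ROWS is JSON, a list of rows, each a list of 6 numbers: the shift along the tool's x, y, z normalised to -1 to 1, where 1 is 100 mm, then the turn, a rotation vector about the tool's x, y, z normalised to -1 to 1, where 1 is pi rad. A call has exactly 5 rows; each row shifts and turns the commanded pose from where the row before left it, along the tool's axes as they then stand; what a row does not reach is not made up. A row lasts 1/12 s, in which the tool goes at most 41.7 mm and 7.16 degrees, less where a joint would pass 70% of its speed; a pose out of reach is approached as far as the arm can. A call with a number of a shift or a turn outside -1 to 1 is refused whole. A call with a gripper value outside its range is refused whole. OPENING is the opening, from 0 (shut) to 1 (fully open), set as the call begins (- or left out, the last holds). The fingers move at their own pace and stop on an object; FORCE is the grip in N (left out, the last holds). Time passes only in rows, so rows that do not move let the fingers close, or fill a call up. It gives the time, the measured TCP pose, the force, the opening and the grip force at its end, in the units of the state.
- observe(): the state, without advancing time (a new reading comes with each control period).
- get_image(name): name is "scene" or "top" or "wrist"; returns (picture, depth): 420x560x3 uint8, red, green, blue; 420x560 float32, m along the optical axis (not along the pixel's ray), 0 where there is no reading.
- camera_info(name): a dict with "fx", "fy", "cx", "cy" (pixels), "view" (4x4, takes a point from world to camera coordinates). Camera axes: x right, y down, z forward; pixel columns grow to the right and rows downward; lengths in m; the calibration is good to about 2 mm. A picture is of the moment at which its call begins: read the wrist's pose just before it. camera_info takes no time and is no camera call; for the wrist camera it gives the pose at the moment of the call.
- sign_off(): hands the job in; it is judged then, once.
The state is a dict: "t": time; "joint_pos": joint angles; "joint_velocities": joint speeds; "tau": joint torques, N m; "ee_pos": TCP position; "tool_rot": TCP orientation; "ft_force": force on the tool from outside, world axes, zero at the start; "wrist_torque": the same for the moment, N m; "opening": finger opening in m; "gripper_force": force on a finger pad.
Only numpy, scipy, OpenCV 4.12 (cv2) and the standard library are available. Lean on these libraries where they do the work, as an engineer would, in place of code of your own. Each camera call takes 0.05 s, during which the arm holds its last target. There are 200 camera calls.

TASK

Put the blue rechargeable cell from the foam tray on charge in the empty bay of the desktop charger: slip its flat end under the bridge and press it back against the sprung contact, then roll the stud end down past the retaining lip, so that the cell lies level in its rest, held between the spring and the far contact. Then swing the clear lid fully shut. Leave the other cell and the things round about as they are.

Things in the scene. Friction and masses are not known exactly. Their poses are not given: they have to be found in the camera images.
- cell: Loose rechargeable cell: blue cylinder 26 mm across, 70 mm long (68 mm sleeve plus a steel stud 10 mm across, 2 mm long at the + end), 95 g, white band round the + end. Origin on its axis at mid-length; x runs along the axis to the + stud; it may roll about x. It starts in a pocket of the foam tray, stud away from the robot, axis 23 mm above the desk.
- cell_plus (a point): Tip of the cell's + stud, 35 mm along the cell's x from its origin.
- cell_minus (a point): Middle of the cell's flat (-) end, 35 mm from its origin the other way.
- foam_tray: Foam insert, 150 x 150 x 28 mm, black over yellow, fixed. Origin under its centre, x along the pockets. Two pockets 74 x 30 mm, floor 10 mm above the desk, at y = -37 mm (holds the cell, top 8 mm above the foam) and +37 mm (empty). A finger channel 36 mm wide along x, as deep as the pockets, crosses both at mid-length and runs out at both sides of the tray.
- charger: Two-bay charger, dark grey, fixed. Origin under the middle of the bays' length; x runs along the bays, from the sprung contacts (robot's side) to the fixed ones. It spans x -90 to +70 mm, y -87 to +87. Bays at y = +42 (empty) and -42 mm (other cell). Front panel 24 mm high; rear housing x 45 to 68, 50 mm high; deck beside the bays 14 mm high, free for fingers.
- bay_seat (a point): Where the cell's origin is when seated in the empty bay, 35 mm above the desk; axes as the charger's. A vee rest carries the cell from x = -20 to +33 mm; nearer the robot the floor lies 21 mm below this point. Seated, the stud touches the far wall (x = +35 mm), the flat end stands at x = -35, the cell is level under the lip. Stud to the far wall.
- bridge_edge (a point): Middle of the lower inner edge of the bridge over the bay's sprung end: x = -29, z = +18 mm from bay_seat. The bridge is 6 mm deep in x, 3 mm thick; its cheeks leave 31 mm for the cell from x = -60 to -29. Bridge and lip leave less than the cell's length open: the flat end goes in first under the bridge, the cell sloping about 32 degrees, stud end up, pressing the contact back.
- lip_edge (a point): Middle of the lower free edge of the retaining lip on the far wall: x = +30.5, z = +15 mm from bay_seat; the lip and the wall behind it rise to z = +18.5 mm. With the cell's origin 5 to 8 mm on the robot's side of bay_seat the stud end, turned down, clears the lip; released level, the spring pushes the cell home.
- contact_a (a joint): Sprung contact plate of the empty bay, m pushed back towards the robot: 0 free (its face at x = -29 mm in the bay_seat frame), 0.006 with the cell seated, 0.021 fully back. Plate 22 mm wide on a coil of 350 N/m: about 1.4 N at 0, 3.5 N seated, 9 N fully back.
- charger_lid (a joint): Clear lid hinged at the charger's far side, rad: 0 shut, 1.6 to 1.8 at the start, leaning back away from the robot. Stiff hinge (0.09 N m): it stays about where it is left; 1 to 2 N at the free edge moves it. Shut, a level plate, outer face 61 mm above the desk, 5 to 127 mm from the hinge line, 168 mm wide, 3 mm thick, 20 mm skirt inside its front and sides.
- charger_lid_hinge (a point): Point on the lid's hinge line (along the charger's y), mid-width, 60 mm above the desk, 60 mm along the charger's x from its origin; it does not move.
- lid_tab (a point): Middle of the outer (upper when shut) face of the grey tab at the middle of the lid's free edge, 133 mm from the hinge line; the tab is 44 mm wide, 7 mm thick and reaches from 122 to 139 mm from the hinge line.
- cell_b: The other cell, same kind, lying seated in the charger's second bay; leave it there.
- scanner: Bystander: black cordless barcode scanner, 205 x 66 x 110 mm.
- smartphone: Bystander: smartphone, 150 x 73 x 8 mm.
- water_bottle: Bystander: clear water bottle with a red cap, 65 mm across, 212 mm high.
- pen_blue: Bystander: blue pen, 142 mm long.
- sticky_notes: Bystander: yellow sticky note pad, 76 x 76 x 8 mm.
Not all that is in view belongs to the job. Leave any orange or red look-alike of the cell alone.

How it is judged:
On the way, in this order (a step that is already met when the one before it is completed fails the run):
1. the cell is seated in the empty bay: stud at the far contact, under the lip, level, against the spring (x of cell_plus in the frame of bay_seat between 0.0325 and 0.0375 m and y of cell_plus in the frame of bay_seat between -0.003 and 0.003 m and z of cell_plus in the frame of bay_seat between -0.003 and 0.0035 m and x of cell_minus in the frame of bay_seat between -0.0375 and -0.0325 m and y of cell_minus in the frame of bay_seat between -0.003 and 0.003 m and z of cell_minus in the frame of bay_seat between -0.003 and 0.0035 m), for 0.3 s.
2. the lid is shut (value of joint charger_lid below 0.04 rad), for 0.2 s.
At the end, for the whole second after the job is handed in: The cell lies at rest in the empty bay, stud to the far contact, both ends within 2.5 mm along the bay, 3 mm across and 3.5 mm in height of the seated place, the sprung contact pressed back 3 to 9 mm by it; the lid is shut to within 0.04 rad (all of step 1 and value of joint contact_a between 0.003 and 0.009 m and value of joint charger_lid below 0.04 rad and linear speed of cell below 0.01 m/s and angular speed of cell below 0.2 rad/s); the robot touches nothing.
It fails at once if the other cell is disturbed by more than 6 mm (distance of cell_b from where it was at the start of the episode above 0.006 m).
It fails at once if a bystander is moved by more than 30 mm (distance of any of scanner, smartphone, water_bottle, pen_blue, sticky_notes from where it was at the start of the episode above 0.03 m).
It also fails if it takes over 51 s, if anything falls off the work surface, if the arm or the gripper's body presses on something with over 40 N, if the wrist force passes 120 N, or if a joint passes its speed limit or range.

## Working session

There is one attempt and no reset: what is moved stays moved. The work goes in short steps, Python scripts to look and compute and a shell command to move; the robot and the scene stay as the last step left them, time stands still between calls to the robot, and variables do not carry over. Pictures are saved under pics/ and viewed, at most 13 in all, crops included, and the job is handed in when it is done.

```bash
mkdir -p pics; python3 - <<'E'
from workcell import *
import cv2,numpy as np
o=observe();print(o['t'],o['ee_pos'],o['tool_rot'],o['opening'])
for n in ['top','scene']:
    p,d=get_image(n);c=camera_info(n);np.savez(''+n+'.npz',p=p,d=d,**c)
    cv2.imwrite('pics/%s0.png'%n,p[:,:,::-1]);print(n,c)
E
```

```text
0.0 [ 0.17232437 -0.52207134  0.24773026] [[ 9.49619296e-01  3.13405673e-01 -2.76989009e-04]
 [ 3.13405784e-01 -9.49618645e-01  1.11510725e-03]
 [ 8.64470098e-05 -1.14573732e-03 -9.99999340e-01]] 0.0852402260338784
top {'fx': 477.1669286878885, 'fy': 477.1669286878885, 'cx': 280.92147263084445, 'cy': 212.9749233860494, 'view': array([[ 0.00606769, -0.99994909, -0.00806281,  0.04166362],
       [-0.99454772, -0.00519511, -0.104153  ,  0.51603522],
       [ 0.10410581,  0.00865082, -0.9945286 ,  1.40397202],
       [ 0.        ,  0.        ,  0.        ,  1.        ]])}
scene {'fx': 543.8414515175989, 'fy': 543.8414515175989, 'cx': 285.12676597425684, 'cy': 209.429399550219, 'view': array([[ 0.54931882, -0.83558703, -0.00656848, -0.2570771 ],
       [-0.640673  , -0.4161089 , -0.64528404,  0.39466959],
       [ 0.53645777,  0.35867492, -0.7639145 ,  1.39158248],
       [ 0.        ,  0.        ,  0.        ,  1.        ]])}
```

View pics/top0.png

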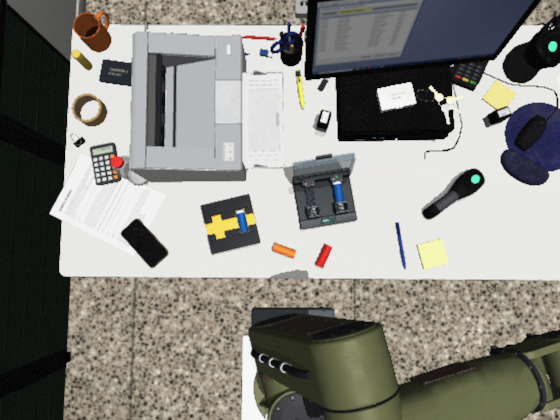

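View pics/scene0.png

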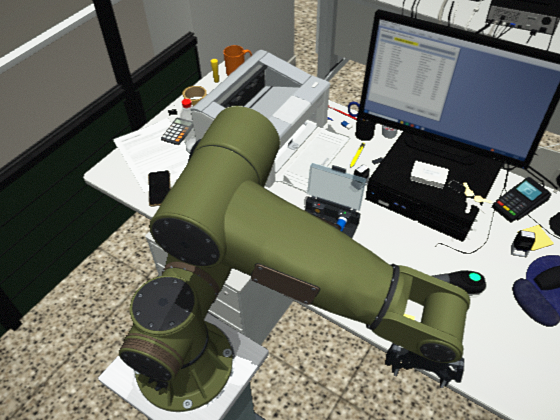

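The top view shows the tray at (231,223) with the blue cell at (242,220). The charger is at (325,190): its left bay (+y) is empty and the lid is up at the rear. An orange and a red decoy lie at (284,250) and (324,256). The scene view shows the lid leaning back.

```bash
cat > h.py <<'E'
from workcell import *
import cv2,numpy as np
def ray(c,u,v,z):
    V=np.array(c['view']);R=V[:3,:3];o=-R.T@V[:3,3]
    d=R.T@np.array([(u-c['cx'])/c['fx'],(v-c['cy'])/c['fy'],1.]);s=(z-o[2])/d[2]
    return o+s*d
def snap(n,f):
    c=camera_info(n);p,d=get_image(n);cv2.imwrite('pics/'+f,p[:,:,::-1]);np.savez(f[:-4]+'.npz',p=p,d=d,**c);return p,d,c
def big(m):
    n,l,s,c=cv2.connectedComponentsWithStats(m.astype(np.uint8));i=1+np.argmax(s[1:,4]);return l==i
def blue(p):
    h=cv2.cvtColor(p,cv2.COLOR_RGB2HSV);return (h[...,0]>100)&(h[...,0]<125)&(h[...,1]>140)&(h[...,2]>60)
def rect(m):
    return cv2.minAreaRect(np.argwhere(m)[:,::-1].astype(np.float32))
E
python3 - <<'E'
from h import *
c=np.load('top.npz');p=c['p'];h=cv2.cvtColor(p,cv2.COLOR_RGB2HSV)
b=blue(p)
n,l,s,ce=cv2.connectedComponentsWithStats(b.astype(np.uint8))
for i in range(1,n):
    if s[i,4]>25 and s[i,1]>150: print('blue',s[i],ray(c,*ce[i],.03).round(4))
dark=(h[...,2]<75);
m=np.zeros(b.shape,bool);m[185:262,190:270]=1
y=(h[...,0]>18)&(h[...,0]<32)&(h[...,1]>120)
t=big((dark|y|b)&m);r=rect(t);print('tray',r,[ray(c,*q,.028).round(4) for q in cv2.boxPoints(r)])
for uv in [(299,228),(356,218),(294,180),(352,172)]: print(uv,ray(c,*uv,.024 if uv[1]>200 else .05).round(3))
E
```

```text
blue [333 184  11  18 146] [ 0.5784 -0.1264  0.03  ]
blue [237 213  11  20 138] [0.4868 0.1602 0.03  ]
blue [396 223   9  45  92] [ 0.4251 -0.3098  0.03  ]
tray ((230.03277587890625, 223.63934326171875), (49.0144157409668, 49.24345397949219), 76.75948333740234) [array([0.5373, 0.2866, 0.028 ]), array([0.5722, 0.1429, 0.028 ]), array([0.4288, 0.1075, 0.028 ]), array([0.3945, 0.2498, 0.028 ])]
(299, 228) [ 0.471 -0.01   0.024]
(356, 218) [ 0.502 -0.181  0.024]
(294, 180) [0.612 0.006 0.05 ]
(352, 172) [ 0.637 -0.166  0.05 ]
```

```bash
cat >> h.py <<'E'
from scipy.spatial.transform import Rotation as Ro
def yaw(a,pitch=0):
    # tool x at yaw a (deg), tool down; pitch>0 lifts the tool x end
    R=np.array([[1,0,0],[0,-1,0],[0,0,-1.]]);return (Ro.from_euler('z',a,degrees=True)*Ro.from_euler('y',-pitch,degrees=True)).as_matrix()@R
def go(p,R=None):
    o=observe();T=np.array(o['tool_rot']);d=T.T@(np.array(p)-o['ee_pos'])
    print('shift units',(d*10).round(3),'rows>=',np.ceil(np.abs(np.linalg.norm(d))/.0417))
    if R is not None:
        w=Ro.from_matrix(T.T@R).as_rotvec();print('turn units',(w/np.pi).round(4),'rows>=',np.linalg.norm(w)/np.radians(7.16))
E
python3 - <<'E'
from h import *
o=observe();V=camera_info('wrist')['view'];R=V[:3,:3];c=-R.T@V[:3,3]
T=np.array(o['tool_rot']);print('cam in tool',T.T@(c-o['ee_pos']),T.T@R.T)
go([.44,.10,.33],yaw(13.8))
E
```

```text
cam in tool [ 0.07495032  0.0002728  -0.12655386] [[ 6.03556743e-04 -9.54647311e-01 -2.97738387e-01]
 [ 9.99999632e-01  3.94445839e-04  7.62413821e-04]
 [-6.10394637e-04 -2.97738737e-01  9.54647198e-01]]
shift units [ 4.492 -5.069 -0.817] rows>= 17.0
turn units [-0.0003 -0.      0.0248] rows>= 0.623809397152468
```

```bash
A='[[0.215,-0.225,-0.041,0,0,0.0012],[0.215,-0.225,-0.041,0,0,0.0012],[0.215,-0.225,-0.041,0,0,0.0012],[0.215,-0.225,-0.041,0,0,0.0012],[0.215,-0.225,-0.041,0,0,0.0012]]'
python3 -m pendant '[[0.215,-0.225,-0.041,0,0,0.0012],[0.215,-0.225,-0.041,0,0,0.0012],[0.215,-0.225,-0.041,0,0,0.0012],[0.215,-0.225,-0.041,0,0,0.0012],[0.215,-0.225,-0.041,0,0,0.0012]]'
python3 -m pendant '[[0.215,-0.225,-0.041,0,0,0.0012],[0.215,-0.225,-0.041,0,0,0.0012],[0.215,-0.225,-0.041,0,0,0.0012],[0.215,-0.225,-0.041,0,0,0.0012],[0.215,-0.225,-0.041,0,0,0.0012]]'
python3 -m pendant '[[0.215,-0.225,-0.041,0,0,0.0012],[0.215,-0.225,-0.041,0,0,0.0012],[0.215,-0.225,-0.041,0,0,0.0012],[0.215,-0.225,-0.041,0,0,0.0012],[0.215,-0.225,-0.041,0,0,0.0012]]'
python3 -m pendant '[[0.215,-0.225,-0.041,0,0,0.0012],[0.215,-0.225,-0.041,0,0,0.0012],[0.215,-0.225,-0.041,0,0,0.0012],[0.215,-0.225,-0.041,0,0,0.0012],[0,0,0,0,0,0]]'
python3 - <<'E'
from h import *
o=observe();print(o['t'],o['ee_pos'],o['joint_pos']);p,d,c=snap('wrist','w1.png');print(c['fx'],c['cx'],c['cy'])
E
```

```text
t: 0.52
ee_pos: [0.2405, -0.3808, 0.2686]
tool_rot: [[0.956, 0.295, -0.0], [0.295, -0.956, 0.001], [-0.0, -0.001, -1.0]]
ft_force: [0.1, 0.2, 0.5]
opening: 0.0851
gripper_force: 0.0
t: 0.93
ee_pos: [0.311, -0.2421, 0.2894]
tool_rot: [[0.961, 0.277, -0.0], [0.277, -0.961, 0.0], [-0.0, -0.0, -1.0]]
ft_force: [0.3, -0.7, -0.6]
opening: 0.0853
gripper_force: 0.0
t: 1.35
ee_pos: [0.3842, -0.1046, 0.3099]
tool_rot: [[0.966, 0.259, -0.0], [0.259, -0.966, 0.0], [-0.0, -0.0, -1.0]]
ft_force: [0.6, -0.6, -0.8]
opening: 0.0853
gripper_force: 0.0
t: 1.77
ee_pos: [0.4457, 0.0061, 0.3264]
tool_rot: [[0.969, 0.248, 0.0], [0.248, -0.969, 0.001], [0.0, -0.001, -1.0]]
ft_force: [0.3, -0.7, -0.2]
opening: 0.085
gripper_force: 0.0
1.7667 [0.44565733 0.00609823 0.32636459] [-6.89304199e-02  9.71957877e-03  1.67434116e+00  7.89872612e-04
  1.45733002e+00  1.25162823e+00]
305.37027665904105 277.3536047097231 208.32674669279672
```

View pics/w1.png

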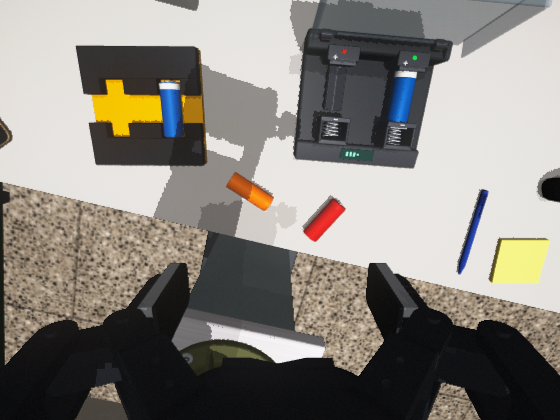

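The wrist view shows the cell at (171,110) with its white band up, away from the robot. The empty bay has its spring at (333,128) and far contact at (343,60), and the other cell is at (402,95).

```bash
cat >> h.py <<'E'
def cloud(d,c):
    v,u=np.mgrid[:d.shape[0],:d.shape[1]];P=np.stack([(u-c['cx'])/c['fx']*d,(v-c['cy'])/c['fy']*d,d],-1)
    V=np.array(c['view']);return (P-V[:3,3])@V[:3,:3]
def fit2(q):
    r=cv2.minAreaRect(q.astype(np.float32)*1000);b=cv2.boxPoints(r)/1000;return np.array(r[0])/1000,np.array(r[1]),r[2],b
E
python3 - <<'E'
from h import *
c=np.load('w1.npz');p=c['p'];X=cloud(c['d'],c);z=X[...,2];b=blue(p);h=cv2.cvtColor(p,cv2.COLOR_RGB2HSV)
print('desk z',np.median(z[150:160,215:225]))
m=np.zeros(b.shape,bool);m[75:142,155:187]=1
cb=b&m;print('cell zmax',np.percentile(z[cb],[50,95,99]));
q=X[(cb|((h[...,2]>150)&(h[...,1]<60)&m))&(z>.024)&(z<.05)]
print('cell',fit2(q[:,:2]))
m[:]=0;m[30:175,70:212]=1
t=big(m&(z>.022)&(z<.034)&(c['d']>0));print('tray z',np.median(z[t]));print('tray',fit2(X[t][:,:2]))
m[:]=0;m[20:175,285:460]=1
t=big(m&(z>.01)&(z<.058)&(c['d']>0)&(h[...,2]<120));print('charger',fit2(X[t][:,:2]))
for lo,hi in [(.045,.054),(.02,.028),(.054,.06)]:
    t=big(m&(z>lo)&(z<hi));print(lo,np.median(z[t]),t.sum(),fit2(X[t][:,:2]))
m[:]=0;m[60:130,385:420]=1;t=big(b&m);print('cellb',np.percentile(z[t],[50,95]),fit2(X[t][:,:2]))
E
```

```text
desk z 0.0008876886389454417
cell zmax [0.03489062 0.0374802  0.03848719]
cell (array([0.48842682, 0.16199289]), array([69.03207397, 24.40419006]), 13.261523246765137, array([[0.45203212, 0.16595176],
       [0.4576303 , 0.14219834],
       [0.5248215 , 0.15803403],
       [0.51922333, 0.18178745]], dtype=float32))
tray z 0.02886149087504082
tray (array([0.47966937, 0.19841245]), array([150.34402466, 150.61334229]), 14.012845993041992, array([[0.38849968, 0.253276  ],
       [0.42496908, 0.10714468],
       [0.5708391 , 0.1435489 ],
       [0.53436965, 0.2896802 ]], dtype=float32))
charger (array([ 0.55724695, -0.0845318 ]), array([157.24465942, 172.58914185]), 9.761120796203613, array([[ 0.4651324 , -0.0128162 ],
       [ 0.49439326, -0.18290678],
       [ 0.6493615 , -0.1562474 ],
       [ 0.6201006 ,  0.01384319]], dtype=float32))
0.045 0.050200656005013104 2416 (array([ 0.58656616, -0.07912407]), array([ 93.19380188, 173.95658875]), 8.221046447753906, array([[ 5.28010845e-01,  2.97411432e-04],
       [ 5.52885354e-01, -1.71871573e-01],
       [ 6.45121455e-01, -1.58545554e-01],
 
[... 195 characters left out ...]
50219 , -0.01425032],
       [ 0.4946291 , -0.1827234 ],
       [ 0.5535747 , -0.1723644 ],
       [ 0.5239675 , -0.00389131]], dtype=float32))
0.054 0.05484334756872901 460 (array([ 0.61560205, -0.11743922]), array([21.34807205, 37.03176498]), 9.967081069946289, array([[ 0.60188437, -0.10105028],
       [ 0.6082939 , -0.13752313],
       [ 0.6293198 , -0.13382815],
       [ 0.6229102 , -0.0973553 ]], dtype=float32))
cellb [0.04692314 0.04948898] (array([ 0.56001544, -0.0540743 ]), array([ 53.58872604, 169.13356018]), 10.441422462463379, array([[ 0.51833874,  0.02423616],
       [ 0.54899085, -0.14209667],
       [ 0.60169214, -0.13238476],
       [ 0.57104003,  0.03394806]], dtype=float32))
```

```bash
python3 - <<'E'
from h import *
go([.4913,.1627,.08],yaw(13.8));go([.4913,.1627,.028])
E
```

```text
shift units [ 0.845 -1.417  2.459] rows>= 8.0
turn units [-0.0001  0.0002  0.003 ] rows>= 0.07643003010650999
shift units [ 0.845 -1.417  2.979] rows>= 9.0
```

```bash

python3 -m pendant '[[0.0845,-0.1417,0.246,0,0,0.0003],[0.0845,-0.1417,0.246,0,0,0.0003],[0.0845,-0.1417,0.246,0,0,0.0003],[0.0845,-0.1417,0.246,0,0,0.0003],[0.0845,-0.1417,0.246,0,0,0.0003]]' >/dev/null
python3 -m pendant '[[0.0845,-0.1417,0.246,0,0,0.0003],[0.0845,-0.1417,0.246,0,0,0.0003],[0.0845,-0.1417,0.246,0,0,0.0003],[0.0845,-0.1417,0.246,0,0,0.0003],[0.0845,-0.1417,0.246,0,0,0.0003]]' >/dev/null
python3 -m pendant '[[0,0,0,0,0,0],[0,0,0,0,0,0],[0,0,0,0,0,0],[0,0,0,0,0,0],[0,0,0,0,0,0]]'
python3 - <<'E'
from h import *
p,d,c=snap('wrist','w2.png');X=cloud(d,c);z=X[...,2];b=big(blue(p));h=cv2.cvtColor(p,cv2.COLOR_RGB2HSV)
print(np.percentile(z[b],[50,99]))
L=X[b][:,:2];print('sleeve',fit2(L))
near=(np.linalg.norm(X[...,:2]-L.mean(0),axis=-1)<.045)
w=near&(h[...,2]>140)&(h[...,1]<60)&(z>.02)&(z<.05);print(w.sum());print('with band',fit2(X[b|big(w)][:,:2]))
go([.4913,.1627,.028],yaw(13.8))
E
```

```text
t: 3.07
ee_pos: [0.4926, 0.1599, 0.0815]
tool_rot: [[0.972, 0.235, 0.002], [0.235, -0.972, 0.0], [0.002, 0.0, -1.0]]
ft_force: [-0.6, -0.4, 0.4]
opening: 0.0851
gripper_force: 0.0
[0.03523855 0.03792406]
sleeve (array([0.50938104, 0.16838983]), array([112.77622223,  24.07261467]), 14.214012145996094, array([[0.4517638 , 0.16621186],
       [0.45767468, 0.14287622],
       [0.5669983 , 0.17056781],
       [0.5610874 , 0.19390345]], dtype=float32))
434
with band (array([0.50938104, 0.16838983]), array([112.77622223,  24.07261467]), 14.214012145996094, array([[0.4517638 , 0.16621186],
       [0.45767468, 0.14287622],
       [0.5669983 , 0.17056781],
       [0.5610874 , 0.19390345]], dtype=float32))
shift units [-0.007 -0.029  0.533] rows>= 2.0
turn units [ 0.     -0.0006 -0.0012] rows>= 0.034294625316576115
```

```bash

python3 -m pendant '[[-0.001,-0.007,0.1,0,0,0],[-0.001,-0.007,0.11,0,0,0],[-0.001,-0.008,0.11,0,0,0],[-0.001,-0.007,0.11,0,0,0],[0,0,0.1,0,0,0]]' >/dev/null
python3 -m pendant '[[0,0,0,0,0,0],[0,0,0,0,0,0],[0,0,0,0,0,0],[0,0,0,0,0,0],[0,0,0,0,0,0]]' 0.1 40
python3 -m pendant '[[0,0,0,0,0,0],[0,0,0,0,0,0],[0,0,0,0,0,0],[0,0,0,0,0,0],[0,0,0,0,0,0]]'
```

```text
t: 3.95
ee_pos: [0.4914, 0.1633, 0.0277]
tool_rot: [[0.972, 0.236, 0.001], [0.236, -0.972, 0.0], [0.001, 0.0, -1.0]]
ft_force: [-0.1, -3.3, 0.9]
opening: 0.0253
gripper_force: 5.2
t: 4.37
ee_pos: [0.4914, 0.1634, 0.0278]
tool_rot: [[0.972, 0.236, 0.001], [0.236, -0.972, 0.0], [0.001, -0.0, -1.0]]
ft_force: [-0.4, -0.1, 6.5]
opening: 0.0245
gripper_force: 39.1
```

```bash

python3 -m pendant '[[0,0,-0.1,0,0,0],[0,0,-0.4,0,0,0],[0,0,-0.4,0,0,0],[0,0,-0.4,0,0,0],[0,0,-0.4,0,0,0]]'
python3 - <<'E'
from h import *
go([.48,-.05,.2],yaw(9.8))
E
```

```text
t: 4.78
ee_pos: [0.4905, 0.1631, 0.1998]
tool_rot: [[0.972, 0.236, 0.0], [0.236, -0.972, 0.0], [0.0, 0.0, -1.0]]
ft_force: [1.3, -0.0, -0.8]
opening: 0.0246
gripper_force: 40.5
shift units [-6.040e-01  2.047e+00 -2.000e-03] rows>= 6.0
turn units [-0.     -0.      0.0212] rows>= 0.5340120409933867
```

```bash

python3 -m pendant '[[-0.06,0.205,0,0,0,0],[-0.06,0.205,0,0,0,0],[-0.06,0.205,0,0,0,0],[-0.06,0.205,0,0,0,0],[-0.06,0.205,0,0,0,0]]'>/dev/null
python3 -m pendant '[[-0.06,0.205,0,0,0,0],[-0.06,0.205,0,0,0,0],[-0.06,0.205,0,0,0,0],[-0.06,0.205,0,0,0,0],[-0.06,0.205,0,0,0,0.0212]]'>/dev/null
python3 -m pendant '[[0,0,0,0,0,0],[0,0,0,0,0,0],[0,0,0,0,0,0],[0,0,0,0,0,0],[0,0,0,0,0,0]]'
python3 - <<'E'
from h import *
p,d,c=snap('wrist','w3.png')
E
```

```text
t: 6.03
ee_pos: [0.481, -0.0494, 0.1973]
tool_rot: [[0.985, 0.172, 0.0], [0.172, -0.985, 0.0], [0.0, -0.0, -1.0]]
ft_force: [0.2, -0.1, -0.6]
opening: 0.0245
gripper_force: 40.6
```

View pics/w3.png

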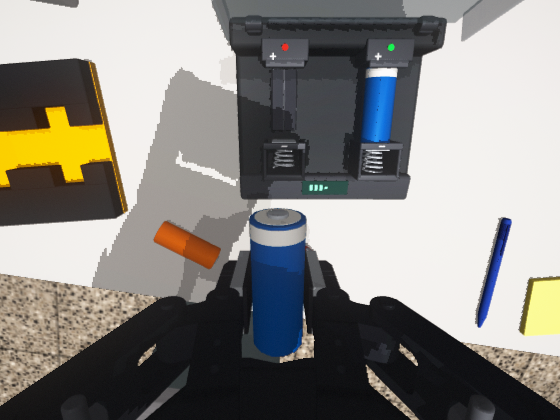

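The wrist view from behind shows the empty bay with its bridge and spring at (284,155) and its far contact and lip at (285,50). The cell is in the grip at (278,280), stud forward and straight.

```bash
python3 - <<'E'
from h import *
c=np.load('w3.npz');p=c['p'];d=c['d'];X=cloud(d,c);z=X[...,2];h=cv2.cvtColor(p,cv2.COLOR_RGB2HSV);b=blue(p)
m=np.zeros(b.shape,bool);m[10:205,225:450]=1
t=big(m&(z>.008)&(z<.058)&(d>0)&(h[...,2]<130));r=fit2(X[t][:,:2]);print('charger all',r[:3],r[3].round(4).tolist())
# housing top 50mm
m2=m.copy();m2[90:]=0
t=big(m2&(z>.047)&(z<.0535));r=fit2(X[t][:,:2]);print('housing',np.median(z[t]),r[:3],r[3].round(4).tolist())
m2=m.copy();m2[:170]=0
t=big(m2&(z>.02)&(z<.03));r=fit2(X[t][:,:2]);print('front',np.median(z[t]),r[:3],r[3].round(4).tolist())
for k,(u0,u1) in {'A':(255,312),'B':(352,410)}.items():
    m2=m.copy();m2[:,:u0]=0;m2[:,u1:]=0;m2[:120]=0
    t=m2&(z>.0525)&(z<.06);
    if t.sum()>20: t=big(t);r=fit2(X[t][:,:2]);print('bridge',k,t.sum(),np.median(z[t]),r[:3],r[3].round(4).tolist())
    m2=m.copy();m2[:,:u0]=0;m2[:,u1:]=0;m2[100:]=0
    t=m2&(z>.0525)&(z<.06);
    if t.sum()>20: t=big(t);r=fit2(X[t][:,:2]);print('contact block',k,t.sum(),np.median(z[t]),r[:3],r[3].round(4).tolist())
m2=np.zeros_like(m);m2[60:145,350:405]=1;t=big(b&m2);r=fit2(X[t][:,:2]);print('cellb',r[:3],r[3].round(4).tolist())
# lid plane / angle
o=observe();T=np.array(o['tool_rot'])
m2=np.zeros_like(m);m2[200:360,245:310]=1
t=big(m2&(b|((h[...,1]<60)&(h[...,2]>120))));Y=(X-o['ee_pos'])@T;q=Y[t]
print('held (tool frame) lo/hi x',np.percentile(q[:,0],[1,99]),'top z',np.percentile(q[:,2],[2,10]))
s=t&b;qs=Y[s];
for a in [-.02,-.01,0,.01,.02]:
    k=np.abs(qs[:,0]-a)<.003
    if k.sum()>5: print(a,np.percentile(qs[k,2],5).round(4),qs[k,1].min().round(4),qs[k,1].max().round(4))
E
```

```text
charger all (array([ 0.55528094, -0.08485345]), array([152.01245117, 172.92362976]), 9.875768661499023) [[0.46560001373291016, -0.01269999984651804], [0.4952000081539154, -0.18310000002384186], [0.6449999809265137, -0.15700000524520874], [0.6152999997138977, 0.013399999588727951]]
housing 0.05078530452785933 (array([ 0.61620837, -0.07495148]), array([ 28.56658363, 172.68203735]), 9.875768661499023) [[0.5873000025749207, 0.007699999958276749], [0.6169000267982483, -0.16249999403953552], [0.6450999975204468, -0.15760000050067902], [0.6154999732971191, 0.012600000016391277]]
front 0.02270979853079323 (array([ 0.49534531, -0.09582804]), array([ 31.32835007, 171.0007019 ]), 9.89968490600586) [[0.4652000069618225, -0.014299999922513962], [0.49459999799728394, -0.1826999932527542], [0.5254999995231628, -0.17739999294281006], [0.4961000084877014, -0.008899999782443047]]
bridge A 767 0.05585815988359567 (array([ 0.51594897, -0.0497788 ]), array([33.78808212, 36.94126129]), 9.326272010803223) [[0.49630001187324524, -0.034299999475479126], [0.5023000240325928, -0.07069999724626541], [0.53560000
[... 785 characters left out ...]
9530411]), 10.513348579406738) [[0.6018999814987183, -0.1006999984383583], [0.6083999872207642, -0.1356000006198883], [0.6301000118255615, -0.1315000057220459], [0.6236000061035156, -0.0966000035405159]]
cellb (array([ 0.5660462 , -0.08691493]), array([ 54.30235672, 102.26003265]), 9.581253051757812) [[0.5307999849319458, -0.04100000113248825], [0.5478000044822693, -0.14190000295639038], [0.6013000011444092, -0.13279999792575836], [0.5842999815940857, -0.03200000151991844]]
held (tool frame) lo/hi x [-0.91113944  0.03191537] top z [-0.01009477 -0.0091086 ]
-0.02 -0.0085 -0.0114 0.012
-0.01 -0.0088 -0.0115 0.0123
0 -0.0092 -0.0114 0.0125
0.01 -0.0096 -0.0115 0.0127
0.02 -0.0099 -0.0113 0.0124
```

```bash

R='[[0,0,0,0,0,-0.0385],[0,0,0,0,0,-0.0385],[0,0,0,0,0,-0.0385],[0,0,0,0,0,-0.0385],[0,0,0,0,0,-0.0385]]'
python3 -m pendant '[[0,0,0,0,0,-0.0385],[0,0,0,0,0,-0.0385],[0,0,0,0,0,-0.0385],[0,0,0,0,0,-0.0385],[0,0,0,0,0,-0.0385]]'>/dev/null
python3 -m pendant '[[0,0,0,0,0,-0.0385],[0,0,0,0,0,-0.0385],[0,0,0,0,0,-0.0385],[0,0,0,0,0,-0.0385],[0,0,0,0,0,-0.0385]]'>/dev/null
python3 -m pendant '[[0,0,0,0,0,-0.0385],[0,0,0,0,0,-0.0385],[0,0,0,0,0,-0.0385],[0,0,0,0,0,-0.0385],[0,0,0,0,0,-0.0385]]'>/dev/null
python3 -m pendant '[[0,0,0,0,0,-0.0385],[0,0,0,0,0,-0.0385],[0,0,0,0,0,-0.0385],[0,0,0,0,0,-0.0385],[0,0,0,0,0,-0.0385]]'>/dev/null
python3 -m pendant '[[0,0,0,0,0,-0.0385],[0,0,0,0,0,-0.0385],[0,0,0,0,0,-0.0385],[0,0,0,0,0,-0.0385],[0,0,0,0,0,-0.0385]]'
cat >> h.py <<'E'
YAW=9.88;SEAT=np.array([.5609,-.0414,.035]);ax=np.radians(YAW)
EX=np.array([np.cos(ax),np.sin(ax),0]);EY=np.array([-np.sin(ax),np.cos(ax),0]);EZ=np.array([0,0,1.])
OFF=np.array([.0027,0,.0045])
def target(x,z,th,y=0):
    R=yaw(YAW+180,-th);return SEAT+x*EX+y*EY+z*EZ-R@OFF,R
def where():
    o=observe();T=np.array(o['tool_rot']);q=o['ee_pos']+T@OFF-SEAT;sx=-T[:,0]
    print('t',round(o['t'],2),'cell in seat mm',(1000*np.array([q@EX,q@EY,q[2]])).round(2),'pitch',np.degrees(np.arcsin(sx[2])).round(2),'yawerr',np.degrees(np.arctan2(sx@EY,sx@EX)).round(2),'ft',np.round(o['ft_force'],1),'op',round(o['opening'],4))
E
python3 - <<'E'
from h import *
where();print(observe()['joint_pos']);go(*target(.011,.09,32));go(*target(.011,.026,32))
E
```

```text
t: 8.17
ee_pos: [0.481, -0.0496, 0.1972]
tool_rot: [[-0.998, -0.06, -0.0], [-0.06, 0.998, 0.0], [0.0, 0.0, -1.0]]
ft_force: [-1.5, -0.0, -1.0]
opening: 0.0247
gripper_force: 40.6
t 8.17 cell in seat mm [-82.77   5.88 157.67] pitch -0.01 yawerr -6.43 ft [-1.5 -0.  -1. ] op 0.0247
[-1.78609831e-01  2.03775115e-01  1.76630237e+00  4.27753351e-05
  1.17167145e+00 -1.80966387e+00]
shift units [-0.911  0.046  0.669] rows>= 3.0
turn units [-0.0099 -0.1776 -0.0348] rows>= 4.557336503902716
shift units [-0.911  0.046  1.309] rows>= 4.0
turn units [-0.0099 -0.1776 -0.0348] rows>= 4.557336503902716
```

```bash

python3 -m pendant '[[0,0,0,0,0,-0.0357],[0,0,0,0,-0.0356,0],[0,0,0,0,-0.0356,0],[0,0,0,0,-0.0356,0],[0,0,0,0,-0.0356,0]]'>/dev/null
python3 -m pendant '[[0,0,0,0,-0.0356,0],[0,0,0,0,0,0],[0,0,0,0,0,0],[0,0,0,0,0,0],[0,0,0,0,0,0]]'>/dev/null
python3 - <<'E'
from h import *
where();go(*target(.011,.075,32));go(*target(.011,.026,32))
E
```

```text
t 9.0 cell in seat mm [-79.41   5.17 157.35] pitch 31.95 yawerr -0.34 ft [ 0.8  0.6 -0.6] op 0.0248
shift units [-0.332 -0.046  1.177] rows>= 3.0
turn units [-0.0011 -0.0003 -0.0016] rows>= 0.04948831058031185
shift units [-0.072 -0.046  1.593] rows>= 4.0
turn units [-0.0011 -0.0003 -0.0016] rows>= 0.04948831058031185
```

```bash

python3 -m pendant '[[-0.083,-0.012,0.294,0,0,-0.0016],[-0.083,-0.012,0.294,-0.001,0,0],[-0.083,-0.012,0.294,0,0,0],[-0.083,-0.012,0.294,0,0,0],[0,0,0,0,0,0]]'>/dev/null
python3 -m pendant '[[0,0,0,0,0,0],[0,0,0,0,0,0],[0,0,0,0,0,0],[0,0,0,0,0,0],[0,0,0,0,0,0]]'>/dev/null
python3 - <<'E'
from h import *
where();go(*target(.011,.026,32))
p,d,c=snap('scene','s2.png');V=c['view'];
q=V[:3,:3]@SEAT+V[:3,3];u=int(c['fx']*q[0]/q[2]+c['cx']);v=int(c['fy']*q[1]/q[2]+c['cy']);print(u,v)
k=p[max(0,v-90):v+60,max(0,u-100):u+100];a=cv2.resize(k,None,fx=3,fy=3,interpolation=cv2.INTER_CUBIC)
cv2.imwrite('pics/s2c.png',a[:,:,::-1])
E
```

```text
t 9.83 cell in seat mm [10.46 -0.14 76.02] pitch 32.13 yawerr -0.05 ft [-0.1  0.8 -0.5] op 0.0248
shift units [0.261 0.002 0.427] rows>= 2.0
turn units [-0.0004  0.0007 -0.0002] rows>= 0.020755099533830937
313 219
```

View pics/s2c.png

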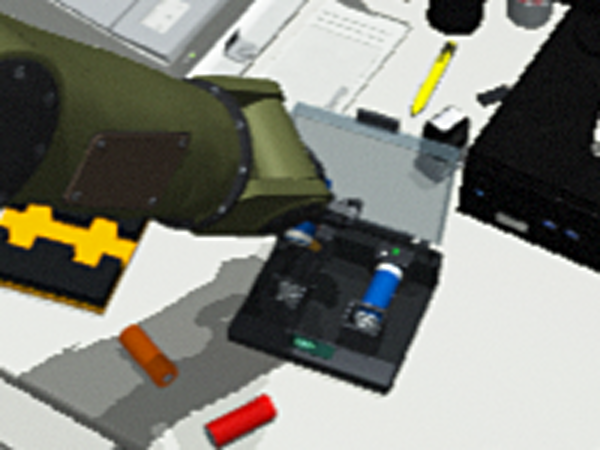

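The cropped scene view shows the tilted cell hanging over the empty bay at (300,235), clear of the lid and the other cell.

```bash

python3 -m pendant '[[0.065,0,0.107,0,0,0],[0.065,0,0.107,0,0,0],[0.065,0,0.107,0,0,0],[0.065,0,0.106,0,0,0],[0,0,0,0,0,0]]'>/dev/null
python3 -m pendant '[[0,0,0,0,0,0],[0,0,0,0,0,0],[0,0,0,0,0,0],[0,0,0,0,0,0],[0,0,0,0,0,0]]' >/dev/null
python3 - <<'E'
from h import *
where();go(*target(-.008,.012,32))
c=camera_info('wrist');p,d,c=snap('wrist','w4.png')
E
```

```text
t 10.72 cell in seat mm [11.99  0.58 26.51] pitch 31.95 yawerr -0.06 ft [ 0.5  0.5 -1.2] op 0.0244
shift units [ 0.246 -0.006  0.017] rows>= 1.0
turn units [-0.0007 -0.0003 -0.0003] rows>= 0.02059242879070998
```

View pics/w4.png

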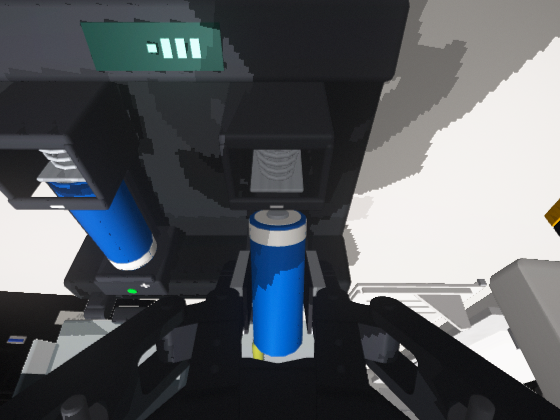

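The wrist view shows the stud facing the bridge: the half turn I made carried the cell round with it. I'll lift, turn back 180° about the tool axis (the tilt stays right) and insert with the camera forward.

```bash

python3 -m pendant '[[-0.08,0,-0.13,0,0,0],[-0.08,0,-0.13,0,0,0],[-0.08,0,-0.13,0,0,0],[-0.08,0,-0.13,0,0,0],[0,0,0,0,0,0.0385]]'>/dev/null
python3 -m pendant '[[0,0,0,0,0,0.0385],[0,0,0,0,0,0.0385],[0,0,0,0,0,0.0385],[0,0,0,0,0,0.0385],[0,0,0,0,0,0.0385]]'>/dev/null
python3 -m pendant '[[0,0,0,0,0,0.0385],[0,0,0,0,0,0.0385],[0,0,0,0,0,0.0385],[0,0,0,0,0,0.0385],[0,0,0,0,0,0.0385]]'>/dev/null
python3 -m pendant '[[0,0,0,0,0,0.0385],[0,0,0,0,0,0.0385],[0,0,0,0,0,0.0385],[0,0,0,0,0,0.0385],[0,0,0,0,0,0.0385]]'>/dev/null
python3 -m pendant '[[0,0,0,0,0,0.0385],[0,0,0,0,0,0.0385],[0,0,0,0,0,0.0385],[0,0,0,0,0,0.0385],[0,0,0,0,0,0.0385]]'>/dev/null
python3 -m pendant '[[0,0,0,0,0,0.0385],[0,0,0,0,0,0.0385],[0,0,0,0,0,0.0385],[0,0,0,0,0,0.0385],[0,0,0,0,0,0.0385]]'
cat >> h.py <<'E'
OFF=np.array([-.0027,0,.0045])
def target(x,z,th,y=0):
    R=yaw(YAW,th);return SEAT+x*EX+y*EY+z*EZ-R@OFF,R
def where():
    o=observe();T=np.array(o['tool_rot']);q=o['ee_pos']+T@OFF-SEAT;sx=T[:,0]
    print('t',round(o['t'],2),'cell in seat mm',(1000*np.array([q@EX,q@EY,q[2]])).round(2),'pitch',np.degrees(np.arcsin(sx[2])).round(2),'yawerr',np.degrees(np.arctan2(sx@EY,sx@EX)).round(2),'ft',np.round(o['ft_force'],1),'op',round(o['opening'],4))
E
python3 - <<'E'
from h import *
where();go(*target(.011,.075,32))
# bay check from w4 (robot-side view): bridge inner edge, held cell
c=np.load('w4.npz');X=cloud(c['d'],c);z=X[...,2]
m=np.zeros(z.shape,bool);m[75:215,215:340]=1;t=big(m&(z>.0525)&(z<.06));q=(X[t]-SEAT);s=np.c_[q@EX,q@EY]*1000
print('bridge in seat frame: x',np.percentile(s[:,0],[2,98]),'y',np.percentile(s[:,1],[2,98]),'z',np.median(q[:,2]))
# lid angle from w3
c=np.load('w3.npz');X=cloud(c['d'],c);q=X-SEAT;a=q@EX;b=q@EY;k=(c['d']>0)&(a>.05)&(a<.14)&(abs(b+.042)<.07)&(X[...,2]>.08)
print(k.sum());
if k.sum()>20: print('lid slope deg from vertical',np.degrees(np.arctan(np.polyfit(X[...,2][k],a[k],1)[0])),X[...,2][k].max())
E
```

```text
t: 13.27
ee_pos: [0.572, -0.0387, 0.1274]
tool_rot: [[0.838, 0.162, 0.521], [0.135, -0.987, 0.089], [0.529, -0.004, -0.849]]
ft_force: [0.4, 0.5, -0.4]
opening: 0.0246
gripper_force: 40.6
t 13.27 cell in seat mm [11.47  0.73 87.11] pitch 31.91 yawerr -0.7 ft [ 0.4  0.5 -0.4] op 0.0246
shift units [-0.068  0.008  0.1  ] rows>= 1.0
turn units [ 0.0007  0.0005 -0.0033] rows>= 0.08565430659499336
bridge in seat frame: x [-63.03251089 -30.32302563] y [-18.00360748  17.77055057] z 0.020259012380030042
2957
lid slope deg from vertical 9.402810082685479 0.0995522514060785
```

```bash

sed -i 's/SEAT=np.array(\[.5609,-.0414/SEAT=np.array([.5604,-.0415/' h.py
python3 -m pendant '[[-0.068,0.008,0.1,0.0007,0.0005,-0.0033],[-0.06,0,0.1,0,0,0],[-0.065,0,0.107,0,0,0],[-0.065,0,0.106,0,0,0],[0,0,0,0,0,0]]'>/dev/null
python3 -m pendant '[[0,0,0,0,0,0],[0,0,0,0,0,0],[0,0,0,0,0,0],[0,0,0,0,0,0],[0,0,0,0,0,0]]' >/dev/null
python3 - <<'E'
from h import *
where();go(*target(.011,.026,32))
E
```

```text
t 14.1 cell in seat mm [12.19 -0.24 38.86] pitch 32.04 yawerr 0.4 ft [-0.4  0.5 -0.5] op 0.0247
shift units [-0.078 -0.003  0.103] rows>= 1.0
turn units [ 0.     -0.0002  0.0019] rows>= 0.04757750301574022
```

```bash

python3 -m pendant '[[-0.039,0,0.052,0,0,0.0019],[-0.039,0,0.052,0,0,0],[0,0,0,0,0,0],[-0.06,0,0.004,0,0,0],[-0.06,0,0.004,0,0,0]]'
python3 -m pendant '[[-0.04,0,0.003,0,0,0],[-0.04,0,0.003,0,0,0],[-0.035,0,0.003,0,0,0],[0,0,0,0,0,0],[0,0,0,0,0,0]]' 
python3 - <<'E'
from h import *
where();go(*target(-.008,.012,32))
snap('wrist','w5.png')
E
```

```text
t: 14.52
ee_pos: [0.562, -0.0416, 0.0593]
tool_rot: [[0.835, 0.172, 0.523], [0.146, -0.985, 0.091], [0.531, 0.0, -0.847]]
ft_force: [3.0, 1.4, 4.9]
opening: 0.0248
gripper_force: 40.7
t: 14.93
ee_pos: [0.5532, -0.0433, 0.0527]
tool_rot: [[0.834, 0.171, 0.524], [0.145, -0.985, 0.09], [0.532, 0.001, -0.847]]
ft_force: [6.3, 0.6, -0.9]
opening: 0.0251
gripper_force: 40.3
t 14.93 cell in seat mm [-7.32 -0.53 12.44] pitch 32.11 yawerr -0.0 ft [ 6.3  0.6 -0.9] op 0.0251
shift units [-0.008 -0.005  0.   ] rows>= 1.0
turn units [ 0.0002 -0.0006 -0.    ] rows>= 0.01660052598427187
```

View pics/w5.png

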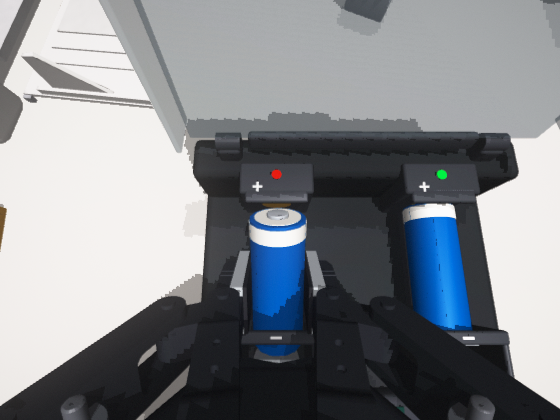

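The wrist view shows the flat end under the bridge at (278,340), with the stud end up at (278,215) just short of the lip. The contact is pushing back with 6 N.

```bash
python3 - <<'E'
from h import *
o=observe();T=np.array(o['tool_rot']);p=o['ee_pos']
ths=[28,24,20,16,12,8,4,0]
for th in ths:
    z=.0008+.0112*(th/32)
    q,R=target(-.008,z,th);d=T.T@(q-p)*10;w=Ro.from_matrix(T.T@R).as_rotvec()/np.pi
    print(th,d.round(3),w.round(4));p,T=q,R
E
```

```text
28 [-0.013 -0.005  0.014] [ 0.0002 -0.0228 -0.    ]
24 [-0.003  0.     0.014] [-0.     -0.0222  0.    ]
20 [-0.003 -0.     0.015] [-0.     -0.0222 -0.    ]
16 [-0.002  0.     0.015] [-0.     -0.0222  0.    ]
12 [-0.001 -0.     0.015] [ 0.     -0.0222 -0.    ]
8 [ 0.    -0.     0.016] [-0.     -0.0222 -0.    ]
4 [0.001 0.    0.016] [ 0.     -0.0222 -0.    ]
0 [ 0.002 -0.     0.016] [ 0.     -0.0222 -0.    ]
```

```bash

python3 -m pendant '[[-0.012,-0.004,0.014,0,-0.0225,0],[-0.003,0,0.014,0,-0.0222,0],[-0.003,0,0.015,0,-0.0222,0],[-0.002,0,0.015,0,-0.0222,0],[-0.001,0,0.015,0,-0.0222,0]]'
python3 - <<'E'
from h import *
where()
E
```

```text
t: 15.4
ee_pos: [0.5547, -0.042, 0.0458]
tool_rot: [[0.957, 0.173, 0.233], [0.168, -0.985, 0.042], [0.237, -0.002, -0.972]]
ft_force: [5.5, 1.9, -4.6]
opening: 0.024
gripper_force: 40.1
t 15.4 cell in seat mm [-7.23  0.5   5.79] pitch 13.68 yawerr 0.07 ft [ 5.5  1.9 -4.6] op 0.024
```

```bash

python3 -m pendant '[[0,0,0.012,0,-0.0222,0],[0.001,0,0.014,0,-0.0222,0],[0.002,0,0.014,0,-0.0222,0],[0,0,0,0,0,0],[0,0,0,0,0,0]]'
python3 - <<'E'
from h import *
where();snap('wrist','w6.png')
E
```

```text
t: 15.82
ee_pos: [0.5562, -0.0414, 0.0416]
tool_rot: [[0.984, 0.175, 0.032], [0.174, -0.985, 0.008], [0.033, -0.002, -0.999]]
ft_force: [5.7, -0.5, 1.1]
opening: 0.0248
gripper_force: 40.6
t 15.82 cell in seat mm [-6.64  0.86  2.04] pitch 1.89 yawerr 0.17 ft [ 5.7 -0.5  1.1] op 0.0248
```

View pics/w6.png

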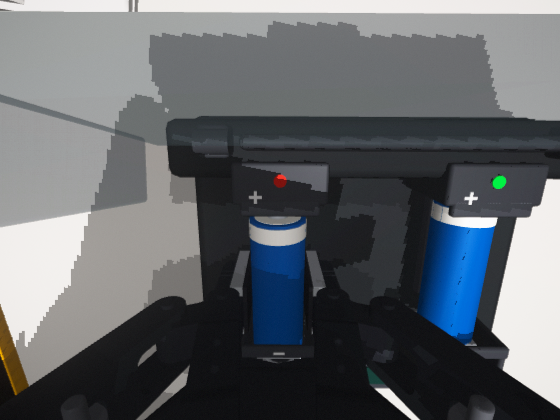

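The wrist view shows the cell nearly level, with its stud at (278,215) just short of the lip at (280,205). The next step is to finish levelling and slide it home.

```bash

python3 -m pendant '[[0,0.005,0.007,0,-0.008,0],[0,0.003,0.008,0,-0.008,0],[0,0,0,0,0,0],[0.02,0,0,0,0,0],[0.02,0,0,0,0,0]]'
python3 -m pendant '[[0.02,0,0,0,0,0],[0.015,0,0,0,0,0],[0,0,0,0,0,0],[0,0,0,0,0,0],[0,0,0,0,0,0]]'
python3 - <<'E'
from h import *
where()
E
```

```text
t: 16.28
ee_pos: [0.5596, -0.0414, 0.04]
tool_rot: [[0.985, 0.174, -0.018], [0.174, -0.985, 0.0], [-0.018, -0.003, -1.0]]
ft_force: [1.8, -1.1, 3.0]
opening: 0.0244
gripper_force: 40.9
t: 16.7
ee_pos: [0.5627, -0.0409, 0.04]
tool_rot: [[0.985, 0.174, -0.019], [0.174, -0.985, 0.0], [-0.019, -0.004, -1.0]]
ft_force: [0.8, 0.4, 6.4]
opening: 0.0245
gripper_force: 41.3
t 16.7 cell in seat mm [-0.37  0.21  0.55] pitch -1.06 yawerr 0.16 ft [0.8 0.4 6.4] op 0.0245
```

```bash

python3 -m pendant '[[0,0,0,0,0,0],[0,0,0,0,0,0],[0,0,0,0,0,0],[0,0,0,0,0,0],[0,0,0,0,0,0]]' 0.55
python3 -m pendant '[[0,0,-0.1,0,0,0],[0,0,-0.3,0,0,0],[-0.1,0,-0.4,0,0,0],[-0.2,0,-0.3,0,0,0],[-0.2,0,-0.3,0,0,0]]'
python3 -m pendant '[[-0.2,0,0,0,0,0],[-0.2,0,0,0,0,0],[0,0,0,0,0,0],[0,0,0,0,0,0],[0,0,0,0,0,0]]'
python3 - <<'E'
from h import *
p,d,c=snap('wrist','w7.png');X=cloud(d,c);z=X[...,2];q=X-SEAT;a=q@EX;b=q@EY
bl=blue(p)
for nm,y0 in (('A',0),('B',-.084)):
    for lo,hi in ((-.025,-.015),(-.01,0),(.005,.015)):
        k=bl&(a>lo)&(a<hi)&(abs(b-y0)<.016);print(nm,lo,np.percentile(z[k],98).round(4),(1000*(np.percentile(b[k],[1,99])-y0)).round(1))
    h=cv2.cvtColor(p,cv2.COLOR_RGB2HSV);w=(h[...,1]<60)&(h[...,2]>150)&(abs(b-y0)<.012)&(a>.01)&(a<.05)&(z>.02)
    print(nm,'band x',(1000*np.percentile(a[w],[2,98])).round(1),'blue x max',(1000*np.percentile(a[bl&(abs(b-y0)<.012)&(a<.05)],98)).round(1))
E
```

```text
t: 17.12
ee_pos: [0.5621, -0.0407, 0.0391]
tool_rot: [[0.984, 0.175, -0.02], [0.175, -0.985, 0.001], [-0.02, -0.004, -1.0]]
ft_force: [0.2, 1.1, 0.3]
opening: 0.0468
gripper_force: 0.0
t: 17.53
ee_pos: [0.5153, -0.0495, 0.1824]
tool_rot: [[0.984, 0.175, -0.019], [0.175, -0.985, 0.001], [-0.019, -0.004, -1.0]]
ft_force: [-0.4, -0.3, 0.5]
opening: 0.0469
gripper_force: 0.0
t: 17.95
ee_pos: [0.477, -0.0565, 0.1815]
tool_rot: [[0.984, 0.174, -0.019], [0.174, -0.985, 0.001], [-0.019, -0.004, -1.0]]
ft_force: [0.9, 0.2, -1.0]
opening: 0.047
gripper_force: 0.0
A -0.025 0.0496 [-12.6  11.9]
A -0.01 0.3066 [-12.3  11.6]
A 0.005 0.0498 [-13.   11.4]
A band x [25.2 39.9] blue x max 23.9
B -0.025 0.0495 [-11.8  12.3]
B -0.01 0.0496 [-12.   12.3]
B 0.005 0.0496 [-12.   12.2]
B band x [25.4 40. ] blue x max 24.1
```

View pics/w7.png

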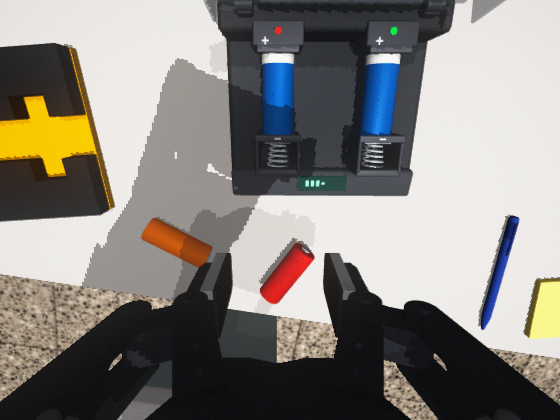

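The wrist view shows the cell seated level at (278,95), matching the other cell at (380,95): same height, same band position, centred. Next is the lid.

```bash
cat >> h.py <<'E'
CH=SEAT-.042*EY;CH[2]=0
def lidt(x,z): return CH+x*EX+np.array([0,0,z])
def inch():
    o=observe();q=o['ee_pos']-CH;print('t',round(o['t'],2),'TCP in charger mm',(1000*np.array([q@EX,q@EY,q[2]])).round(1),'ft',np.round(o['ft_force'],1))
E
python3 - <<'E'
from h import *
inch();R=yaw(YAW);go(lidt(-.03,.275),R);go(lidt(.115,.275),R);go(lidt(.115,.182),R);print(lidt(.115,.18))
E
```

```text
t 18.0 TCP in charger mm [-84.7  41.6 181.2] ft [-0.3 -0.4  0.4]
shift units [ 0.527  0.413 -0.951] rows>= 3.0
turn units [-0.0014  0.0061  0.001 ] rows>= 0.15980822314205742
shift units [ 1.977  0.418 -0.978] rows>= 6.0
turn units [-0.0014  0.0061  0.001 ] rows>= 0.15980822314205742
shift units [ 1.995  0.422 -0.049] rows>= 5.0
turn units [-0.0014  0.0061  0.001 ] rows>= 0.15980822314205742
[ 0.68090105 -0.06314481  0.18      ]
```

```bash

python3 -m pendant '[[0.10,0.08,-0.24,0,0.006,0],[0.10,0.08,-0.24,0,0,0.001],[0.10,0.08,-0.24,0,0,0],[0.10,0.08,-0.24,0,0,0],[0.13,0.1,0,0,0,0]]' 0 >/dev/null
python3 -m pendant '[[0.24,0,0,0,0,0],[0.24,0,0,0,0,0],[0.24,0,0,0,0,0],[0.24,0,0,0,0,0],[0.24,0,0,0,0,0]]' >/dev/null
python3 -m pendant '[[0.24,0,0,0,0,0],[0,0,0,0,0,0],[0,0,0,0,0,0],[0,0,0,0,0,0],[0,0,0,0,0,0]]' 
python3 - <<'E'
from h import *
inch();R=yaw(YAW);go(lidt(.115,.182),R)
E
```

```text
t: 19.25
ee_pos: [0.678, -0.0645, 0.2766]
tool_rot: [[0.985, 0.171, -0.001], [0.171, -0.985, 0.004], [-0.001, -0.004, -1.0]]
ft_force: [-0.3, 0.1, -0.1]
opening: -0.0001
gripper_force: 0.0
t 19.25 TCP in charger mm [111.9  -0.8 276.6] ft [-0.3  0.1 -0.1]
shift units [ 0.032 -0.004  0.946] rows>= 3.0
turn units [-0.0014  0.0002 -0.0001] rows>= 0.03491325353257122
```

```bash

python3 -m pendant '[[0.01,0,0.23,0,0,0],[0.01,0,0.24,0,0,0],[0.01,0,0.24,0,0,0],[0,0,0.235,0,0,0],[0,0,0,0,0,0]]' |grep -E 'ee_|ft'
python3 -m pendant '[[-0.094,0,-0.016,0,0,0],[-0.094,0,-0.016,0,0,0],[-0.094,0,-0.016,0,0,0],[-0.094,0,-0.016,0,0,0],[-0.094,0,-0.016,0,0,0]]' |grep -E 'ee_|ft'
python3 -m pendant '[[-0.118,0,0.024,0,0,0],[-0.118,0,0.024,0,0,0],[-0.118,0,0.024,0,0,0],[-0.118,0,0.024,0,0,0],[-0.118,0,0.024,0,0,0]]' |grep -E 'ee_|ft'
python3 - <<'E'
from h import *
inch();p,d,c=snap('scene','s3.png');cv2.imwrite('pics/s3c.png',cv2.resize(p[100:260,220:440],None,fx=3,fy=3,interpolation=cv2.INTER_CUBIC)[:,:,::-1])
E
```

```text
ee_pos: [0.6792, -0.0634, 0.1774]
ft_force: [-1.0, 0.6, -1.8]
ee_pos: [0.6346, -0.0718, 0.1922]
ft_force: [1.0, 1.1, -0.0]
ee_pos: [0.5764, -0.0819, 0.18]
ft_force: [1.4, 0.2, -0.7]
t 20.5 TCP in charger mm [  8.9  -0.5 180. ] ft [ 1.4  0.2 -0.7]
```

View pics/s3c.png

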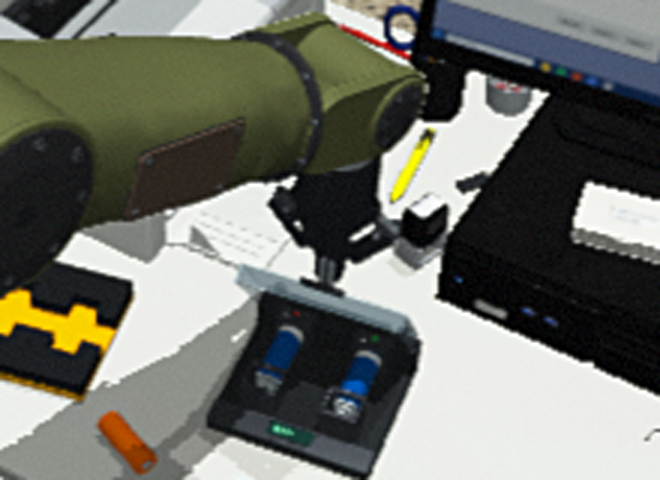

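The scene crop shows the fingertips behind the tab at (330,280) and the lid swinging towards the robot. I'll continue along the arc.

```bash

python3 -m pendant '[[-0.09,0,0.075,0,0,0],[-0.09,0,0.085,0,0,0],[-0.085,0,0.09,0,0,0],[-0.08,0,0.1,0,0,0],[-0.075,0,0.115,0,0,0]]' |grep -E 'ee_|ft'
python3 -m pendant '[[-0.04,0,0.1,0,0,0],[-0.04,0,0.1,0,0,0],[-0.03,0,0.1,0,0,0],[-0.01,0,0.1,0,0,0],[-0.01,0,0.1,0,0,0]]' |grep -E 'ee_|ft'
python3 - <<'E'
from h import *
inch()
E
```

```text
ee_pos: [0.5357, -0.0889, 0.1332]
ft_force: [1.0, 0.7, -0.3]
ee_pos: [0.5226, -0.0907, 0.0809]
ft_force: [-0.3, -0.4, 0.6]
t 21.38 TCP in charger mm [-45.7   0.   80.9] ft [-0.3 -0.4  0.6]
```

```bash

python3 -m pendant '[[0,0,0.02,0,0,0],[0,0,0.02,0,0,0],[0,0,0.02,0,0,0],[0,0,0,0,0,0],[0,0,0,0,0,0]]' |grep -E 'ee_|ft'
python3 -m pendant '[[0,0,0.02,0,0,0],[0,0,0,0,0,0],[0,0,0,0,0,0],[0,0,0,0,0,0],[0,0,0,0,0,0]]' |grep -E 'ee_|ft'
```

```text
ee_pos: [0.5221, -0.0906, 0.0775]
ft_force: [-19.7, 2.1, 32.4]
ee_pos: [0.5223, -0.0907, 0.0771]
ft_force: [-30.6, 3.7, 53.9]
```

```bash

python3 -m pendant '[[0,0,-0.08,0,0,0],[0,0,-0.2,0,0,0],[-0.1,0,-0.3,0,0,0],[-0.2,0,-0.3,0,0,0],[-0.2,0,-0.3,0,0,0]]' |grep -E 'ee_|ft'
python3 -m pendant '[[-0.1,0,0,0,0,0],[-0.1,0,0,0,0,0],[0,0,0,0,0,0],[0,0,0,0,0,0],[0,0,0,0,0,0]]' |grep -E 't:|ft'
python3 - <<'E'
from h import *
p,d,c=snap('wrist','w8.png');X=cloud(d,c);q=X-CH;a=q@EX;b=q@EY;z=X[...,2]
for x in (-.06,-.03,0,.03):
    k=(abs(a-x)<.008)&(abs(b)<.07)&(d>0)&(z>.02)&(z<.1);print(x,k.sum(),np.percentile(z[k],[10,50,90]).round(4))
E
```

```text
ee_pos: [0.4728, -0.0996, 0.1926]
ft_force: [0.3, -0.4, -0.3]
t: 23.05
tool_rot: [[0.985, 0.171, -0.003], [0.171, -0.985, 0.005], [-0.002, -0.005, -1.0]]
ft_force: [0.2, 0.4, -0.5]
-0.06 3207 [0.0611 0.0621 0.0635]
-0.03 3893 [0.0611 0.062  0.0629]
0 4326 [0.061  0.062  0.0629]
0.03 4638 [0.0609 0.0619 0.0629]
```

View pics/w8.png

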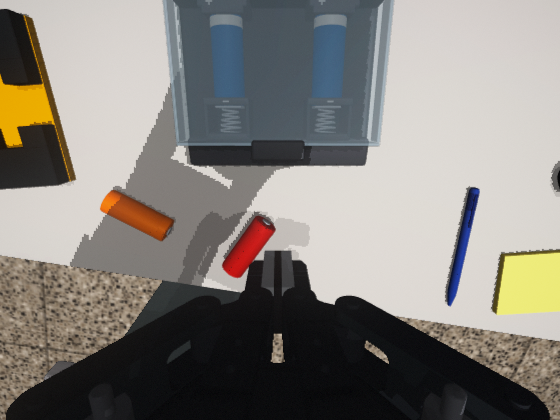

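The lid is level at 61–62 mm along its whole depth, so it is shut. Both cells can be seen seated through it at (227,60) and (328,60), and the robot touches nothing.

```bash
python3 -c "
from workcell import *
print(sign_off())"
```

```text
the job is handed in; nothing more can be done
None
```

The blue cell is on charge in the empty bay, level and with its stud at the far contact, the lid is shut, and the job was handed in after about 23 s of the 51 s; the hand-in returned no verdict, and the fingertips briefly pressed the shut lid with about 54 N down, so that is the one force to check.

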